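# Hold the blow-off fan at step three over the gilded rosettes

### The arm

A 6-joint arm with a two-finger parallel gripper is mounted at the origin on the work surface. World frame = base frame: x ahead of the robot, y to its left, z up, the work surface at z = 0. Lengths are in m, angles in degrees, forces in N, time in s.
With the tool pointing down it reaches from about 0.325 to 0.85 m from the base axis. Payload 15.5 kg.
Tool frame: the origin (TCP) lies at the very end of the fingers, on their centre line; the grasp point (between the pads) lies arm.grip_depth behind it (arm.grip_depth is the distance from the TCP to the grasp point, in m); z points along the fingers, y is the direction in which the jaws open and shut (so a half turn about z gives the same grasp; the last joint's range is limited). The gripper opens to 91 mm and grips with 3 to 60 N. Pads are 32 mm wide; open, the fingers measure 118 mm over their backs; the gripper's body (76 mm by 178 mm) begins 60 mm behind the grasp point.
Start: joints at [62.538, 28.281, 77.091, -0, 74.628, -5.472], TCP at [0.234, 0.58, 0.214] pointing down, gripper open.
Joint ranges: [-166.48, 166.48], [-47.26, 123.95], [12.59, 153.08], [-70.14, 250.14], [6.76, 159.57], [-176.63, 176.63]. Speed limits (degrees/s): [108.29, 108.29, 147.25, 172.46, 172.46, 172.46].

### API

Orientations are given as a 3x3 rotation matrix whose columns are the frame's x, y, z axes.
In Python, from rig import arm gives the robot as it stands. Calls block until the motion is done:
- arm.move_to(position, orientation): joint-space move of the TCP to a pose.
- arm.move_l(position, orientation=None, feed=0.15): straight line of the TCP; orientation=None keeps the orientation; feed is the mean speed in m/s.
- arm.move_joints(angles): joint-space move.
- arm.grip(opening): finger opening in m; the grip force is fixed at half the most; returns when the fingers have stopped.
- arm.sleep(seconds).
- arm.solve_ik(position, orientation): joint angles nearest the present ones, or None.
- arm.snapshot(name): name is "side" or "top"; returns the picture (384x512x3 uint8, red, green, blue); there is no depth.
- arm.get_calibration(name): a dict with "intrinsics" (3x3 intrinsics, pixels), "k1" (the pictures are not rectified: a ray, as slopes to the right and down, at radius r is drawn at 1 + k1 r^2 times it, then the intrinsics apply), "cam_to_world" (4x4, takes a point from camera to world coordinates). Camera axes: x right, y down, z forward; pixel columns grow to the right and rows downward; lengths in m; the calibration is good to about 2 mm. A picture is of the moment at which its call begins. get_calibration takes no time and is no camera call.
A pose or a line that the arm cannot do raises arm.Unreachable and nothing moves.
- arm.sign_off(): hands the job in, once; it reports no verdict.
Readings, each from a call of its own:
- arm.current_t(): time.
- arm.current_joint_positions(): joint angles.
- arm.current_dq(): joint speeds.
- arm.current_tau(): joint torques, N m.
- arm.current_ee_pos(): TCP position.
- arm.current_tool_rot(): TCP orientation.
- arm.current_force(): force on the tool from outside, world axes, zero at the start.
- arm.current_torque(): the same for the moment, N m.
- arm.current_width(): finger opening in m.
Only numpy, scipy, OpenCV 4.12 (cv2) and the standard library are available. Lean on these libraries where they do the work, as an engineer would, in place of code of your own. Each camera call takes 0.05 s, during which the arm holds its last target.

### The job

The freshly gilded rosettes in the drawer of the white blow-off cabinet need the loose glitter blown off them. Pull the drawer all the way out by its handle with the rosettes staying in it, then turn the fan dial on the cabinet's top clockwise, past steps one and two to step three (the biggest red dot), and finish holding it there: it springs back to off if you let go, so stay gripping or pushing it at the end. Leave the jar, the brush pot and the rosettes on the felt where they are.

Things in the scene. Friction and masses are not known exactly. Their poses are not given: they have to be found in the camera images.
- cab: White metal cabinet fixed to the table, 200 mm deep (x) x 280 mm wide (y) x 120 mm high, with one grey-fronted drawer. Origin: centre of its underside; its x axis points away from the drawer front (the front face lies at x = -100 mm), z up. A black fan grille (flat) lies on its top.
- cab_drawer0 (a joint): Drawer slide: 0 shut, grows to 0.134 m at its stop as the drawer comes out along the cabinet's -x. Starts nearly shut. Runs with about 1 N of friction and stays where left.
- cab_drawer0_handle (a point): Middle of the drawer's steel bar handle; moves with the drawer. The bar is horizontal, 120 mm long along the cabinet's y, 11 mm thick, and stands 35 mm clear of the drawer front (centre line to face), 24 mm below the cabinet's top. Axes parallel to the cabinet's. It can be pinched from above, one finger on either side of the bar.
- dial_base: Flat aluminium disc, 84 mm across, 6 mm thick, fixed on the cabinet's top; carries the dial. Origin: centre of its underside, at the height of the cabinet's top. It has four dots round the rim, nearer the robot: a white one (off) and three red ones that grow (steps 1, 2, 3).
- dial (a joint): Angle of the dial: 0 = off (where the return spring rests it), grows as it turns clockwise seen from above. Detents: step 1 at 0.35 rad, step 2 at 0.70, step 3 at 1.05 (60 degrees from off); stop at 1.13. The detents can be felt as humps but do not keep the dial: from anywhere the spring turns it back to 0 when let go. Return torque 0.06 N m near off, 0.14 N m at step 3, up to about 0.2 N m over the humps.
- dial_grip (a point): Point to grip on the dial, on its vertical turning axis, 37 mm above the cabinet's top. The dial is black: a round foot 58 mm across and 8 mm high, with an upright grip bar over it, 56 mm long, 14 mm thick, its top 7 mm above this point and its sides free for 23 mm below this point. The x axis of this frame runs along the bar (z up) and turns with it; the bar's -x end, nearer the robot, carries the white pointer line.
- tray_rosette0: Gold rosette, 52 mm across, 12 mm high, about 60 g, lying loose in the drawer (drawer floor 22 mm above the table). Origin: centre of its underside.
- tray_rosette1: Second gold rosette in the drawer, as the first.
- varnish_jar: Amber jar with a brass cap, 48 mm across, 60 mm high, standing loose on the back of the cabinet's top. Leave it. Origin: centre of its underside.
- loose_rosette: Gold rosette, 52 mm across, lying loose on the white felt at the left. Leave it. Origin: centre of its underside.
- brush_pot: White ceramic pot of brushes, 68 mm across, 85 mm high (brushes to 190 mm), standing loose at the right. Leave it. Origin: centre of its underside.

How it is judged:
By the outcome, as a careful person would: the job done as asked, in the order asked, and still so for the second after the job is handed in, while the arm keeps its last pose, push and grip.
It also fails if it takes over 51 s, if anything falls off the work surface, if the arm or the gripper's body presses on something with over 40 N, if the wrist force passes 120 N, or if a joint passes its speed limit or range.

## Working session

There is one attempt and no reset: what is moved stays moved. The work goes in short steps, each a Python script; the robot and the scene stay as the last script left them, time stands still between calls to the robot, and variables do not carry over. Pictures are saved under pics/ and viewed, and the job is handed in when it is done.

```bash
mkdir -p pics; ls
python3 - <<'E'
from rig import arm
import cv2
for n in("side","top"):
    im=arm.snapshot(n); cv2.imwrite(f"pics/{n}0.png",im[:,:,::-1])
    c=arm.get_calibration(n); print(n,c)
print(arm.grip_depth,arm.current_t(),arm.current_tool_rot())
E
```

```text
pics
side {'intrinsics': array([[408.52470962,   0.        , 262.28116086],
       [  0.        , 408.52470962, 194.82684659],
       [  0.        ,   0.        ,   1.        ]]), 'k1': -0.08631353886224141, 'cam_to_world': array([[-0.96678627, -0.20590458,  0.15141867,  0.42121701],
       [-0.254987  ,  0.73648973, -0.62654969,  0.84300877],
       [ 0.01749116, -0.64434943, -0.76453115,  1.12181675],
       [ 0.        ,  0.        ,  0.        ,  1.        ]])}
top {'intrinsics': array([[446.32315212,   0.        , 252.19296388],
       [  0.        , 446.32315212, 196.11197079],
       [  0.        ,   0.        ,   1.        ]]), 'k1': -0.04721497493980464, 'cam_to_world': array([[ 0.02235673, -0.98722309,  0.15776802,  0.38302451],
       [-0.99952063, -0.01869092,  0.02468118, -0.00440767],
       [-0.021417  , -0.15824419, -0.98716771,  1.51675967],
       [ 0.        ,  0.        ,  0.        ,  1.        ]])}
0.0188 0.1 [[-9.27252414e-01  3.74436547e-01 -4.83427924e-04]
 [ 3.74436847e-01  9.27251934e-01 -9.47302809e-04]
 [ 9.35546855e-05 -1.05940204e-03 -9.99999434e-01]]
```

View pics/side0.png

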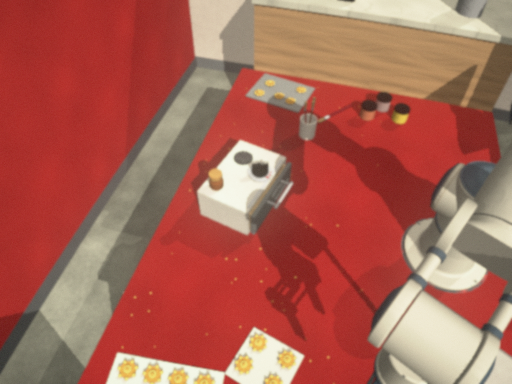

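View pics/top0.png

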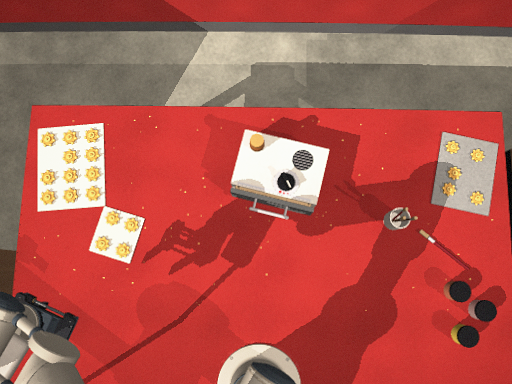

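Run:
```python
import cv2
a=cv2.imread("pics/top0.png")[100:250,180:380]
cv2.imwrite("pics/topc.png",cv2.resize(a,None,fx=4,fy=4,interpolation=cv2.INTER_CUBIC))
a=cv2.imread("pics/side0.png")[120:320,120:400]
cv2.imwrite("pics/sidec.png",cv2.resize(a,None,fx=2.8,fy=2.8,interpolation=cv2.INTER_CUBIC))
```

```text
(no output)
```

View pics/topc.png

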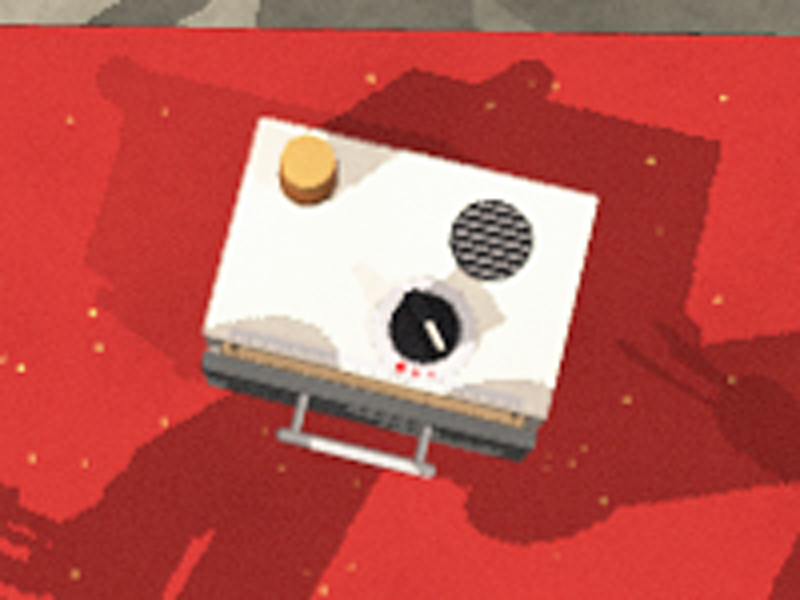

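View pics/sidec.png

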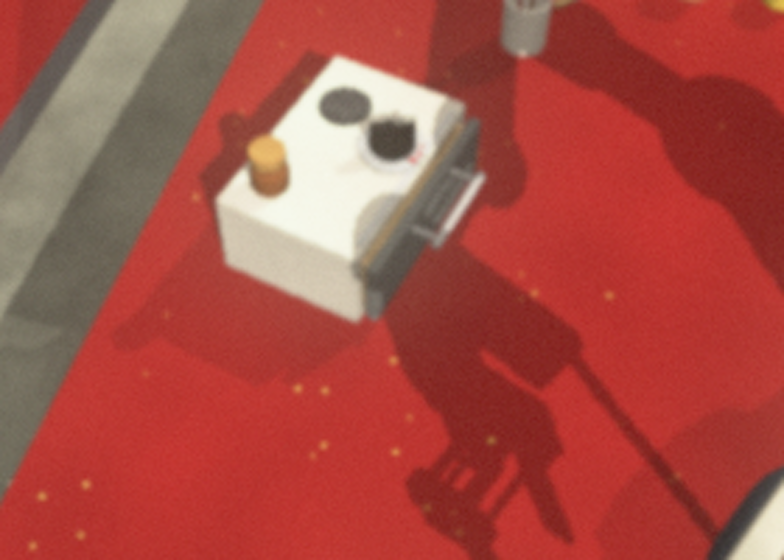

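The top-view crop shows the cabinet-top corners at about (260,118), (598,197), (548,417) and (204,333). The handle ends are at (283,436) and (430,470). The dial is near (425,327), its pointer runs toward (441,350), and the biggest red dot is at (400,367). In the side view the drawer is nearly shut, with the jar on the back-left of the top.

```bash
cat > h.py <<'E'
from rig import arm
import numpy as np, cv2
def ray(name,uv):
    c=arm.get_calibration(name); K=np.array(c["intrinsics"]); T=np.array(c["cam_to_world"])
    p=cv2.undistortPoints(np.array([[uv]],float),K,np.array([c["k1"],0,0,0,0]))[0,0]
    return T[:3,3],T[:3,:3]@np.array([p[0],p[1],1])
def at(name,uv,z):
    o,d=ray(name,uv); return o+d*(z-o[2])/d[2]
def proj(name,P):
    c=arm.get_calibration(name); T=np.linalg.inv(np.array(c["cam_to_world"]))
    P=np.atleast_2d(P); q=P@T[:3,:3].T+T[:3,3]
    u,_=cv2.projectPoints(q.reshape(-1,1,3),np.zeros(3),np.zeros(3),np.array(c["intrinsics"]),np.array([c["k1"],0,0,0,0.]))
    return u[:,0]
def tc(x,y): return (x/4+180-.375,y/4+100-.375)
def sc(x,y): return (x/2.8+120-.32,y/2.8+120-.32)
E
python3 - <<'E'
from h import *
C=[at("top",tc(*p),.12)[:2] for p in [(260,118),(598,197),(548,417),(204,333)]]
C=np.array(C);print(C.round(4))
for i in range(4): print(np.linalg.norm(C[i]-C[(i+1)%4]).round(4))
e=(C[0]-C[1])+(C[3]-C[2]); f=C[0]-C[3]+C[1]-C[2]
print("yaw",np.degrees([np.arctan2(-e[0],e[1]),np.arctan2(f[1],f[0])]),C.mean(0))
for n,pts,F in(("top",[(283,436),(430,470)],tc),("side",[(437,243),(482,176)],sc)):
    print(n,[at(n,F(*p),.096)[:2].round(4) for p in pts])
print("dial top",at("top",tc(425,327),.14),"dots",[at("top",tc(*p),.126)[:2].round(4) for p in[(400,367),(416,373),(432,375)]])
print("pointer",[at("top",tc(*p),.164)[:2].round(4) for p in[(428,322),(441,350)]])
for p in [(338,56),(465,104),(216,200),(358,262)]: print(at("side",sc(*p),.12)[:2].round(4))
print("side dial",at("side",sc(390,137),.145)[:2])
E
```

```text
[[ 0.8264  0.0601]
 [ 0.7649 -0.2137]
 [ 0.5853 -0.1733]
 [ 0.6477  0.1003]]
0.2806
0.1841
0.2806
0.1832
yaw [-12.75700319 -12.67266562] [ 0.70608255 -0.05667062]
top [array([0.5693, 0.036 ]), array([ 0.5442, -0.0821])]
side [array([0.5703, 0.0379]), array([ 0.5421, -0.077 ])]
dial top [ 0.65186939 -0.07461348  0.14      ] dots [array([ 0.6221, -0.0559]), array([ 0.6175, -0.0686]), array([ 0.6162, -0.0812])]
pointer [array([ 0.6512, -0.0757]), array([ 0.6294, -0.0859])]
[ 0.7626 -0.2092]
[ 0.585  -0.1677]
[0.8272 0.0637]
[0.6445 0.1062]
side dial [ 0.65415896 -0.06420081]
```

```bash
cat > ov.py <<'E'
from h import *
import sys
def overlay(name,img,out,box,s,yaw=-12.7,c=(.6981,-.0548),op=.0098,dial=(.652,-.0746),dy=29):
    x0,y0,x1,y1=box
    im=cv2.resize(img[y0:y1,x0:x1],None,fx=s,fy=s,interpolation=cv2.INTER_CUBIC)
    a=np.radians(yaw);R=np.array([[np.cos(a),-np.sin(a)],[np.sin(a),np.cos(a)]])
    def cab(pts): 
        pts=np.array(pts,float); return np.c_[pts[:,:2]@R.T+c,pts[:,2]]
    def line(P,col,cl=True):
        u=(proj(name,P)-[x0,y0]+.5)*s-.5
        cv2.polylines(im,[np.round(u).astype(int)],cl,col,1,cv2.LINE_AA)
    line(cab([(-.1,-.14,.12),(.1,-.14,.12),(.1,.14,.12),(-.1,.14,.12)]),(255,0,0))
    line(cab([(-.135-op,-.06,.096),(-.135-op,.06,.096)]),(0,255,0),False)
    t=np.linspace(0,2*np.pi,60)
    for r,z,col in((.042,.126,(255,0,255)),(.029,.134,(0,255,255))):
        line(np.c_[dial[0]+r*np.cos(t),dial[1]+r*np.sin(t),0*t+z],col)
    b=np.radians(dy);Q=np.array([[np.cos(b),-np.sin(b)],[np.sin(b),np.cos(b)]])
    q=np.array([(-.028,-.007),(.028,-.007),(.028,.007),(-.028,.007)])@Q.T+dial
    line(np.c_[q,[.164]*4],(0,255,0))
    cv2.imwrite(out,im)
if __name__=="__main__":
    t=cv2.imread("pics/top0.png");s=cv2.imread("pics/side0.png")
    overlay("top",t,"pics/ot.png",(225,125,335,225),7)
    overlay("side",s,"pics/os.png",(190,135,300,235),7)
    cv2.imwrite("pics/tz.png",cv2.resize(t[160:210,250:320],None,fx=11,fy=11,interpolation=cv2.INTER_CUBIC))
    cv2.imwrite("pics/sz.png",cv2.resize(s[145:205,225:305],None,fx=10,fy=10,interpolation=cv2.INTER_CUBIC))
E
python3 ov.py
```

```text
(no output)
```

View pics/ot.png

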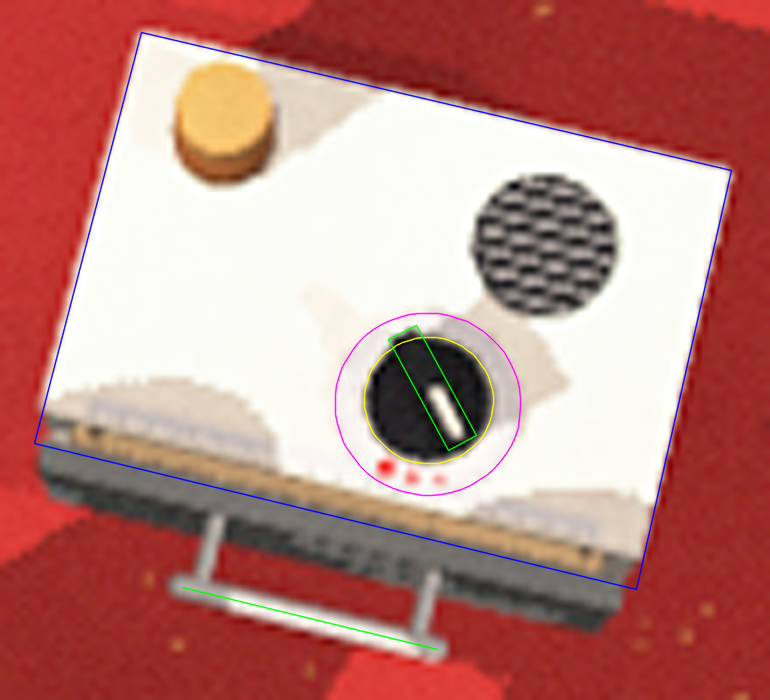

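View pics/os.png

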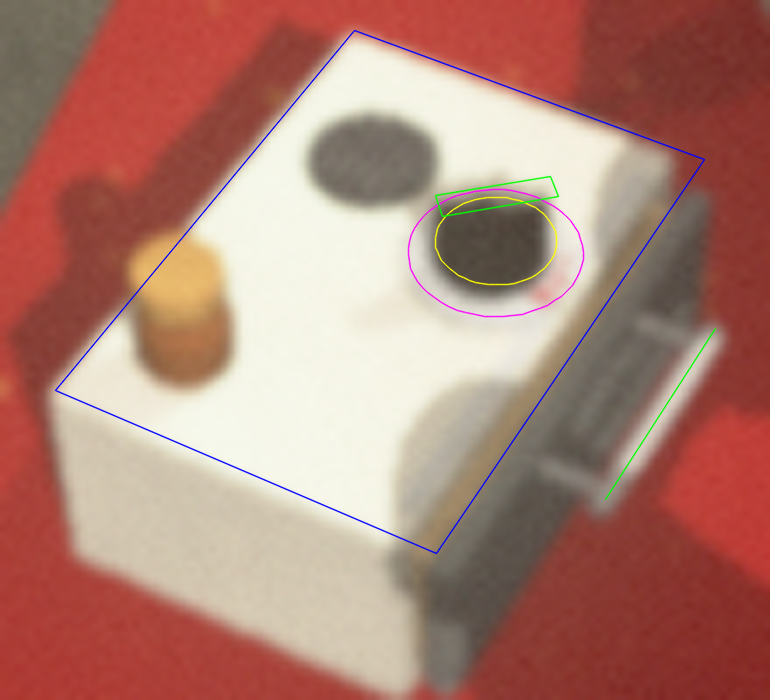

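View pics/tz.png

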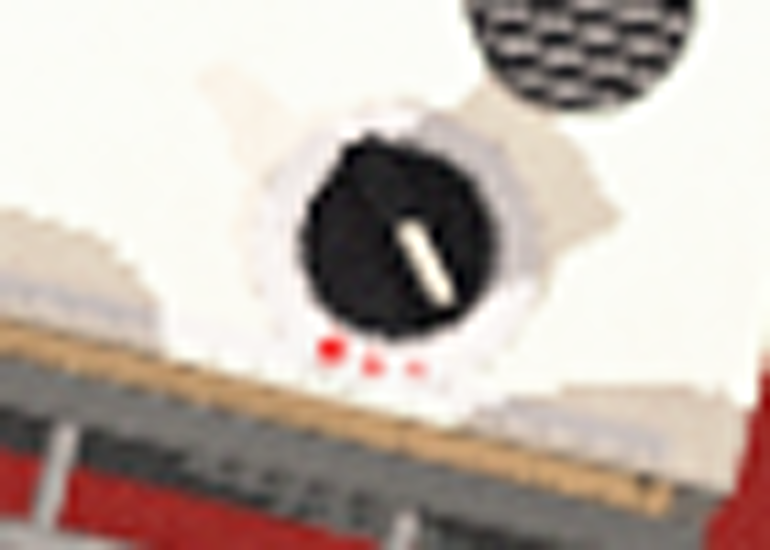

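View pics/sz.png

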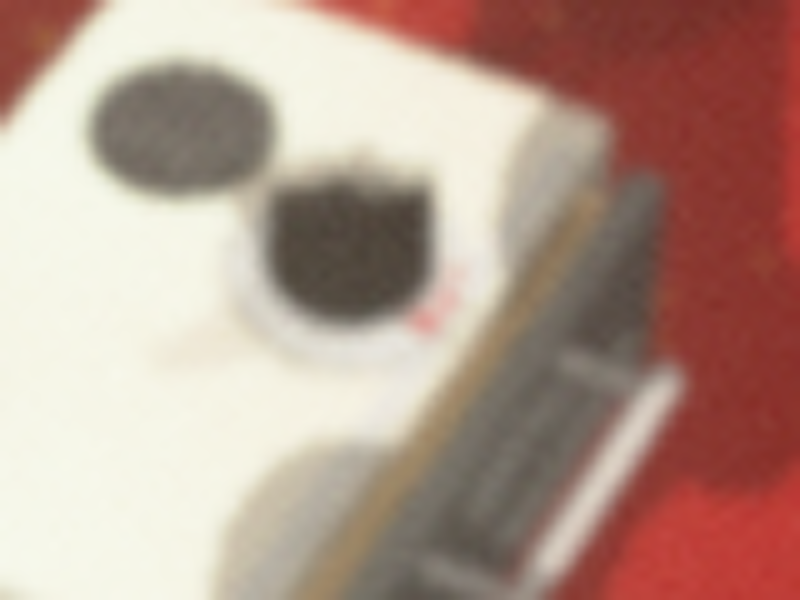

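The top overlay matches to within about a pixel, and the side overlay agrees to 2–3 mm. The handle centre is near (0.557, -0.022), the slide is about 10 mm open, and the dial is at (0.652, -0.0735) with the bar at a yaw of about 30°. I'll grip left of the handle's middle to keep the gripper body away from the dial.

```bash
cat >> h.py <<'E'
def rotz(yaw): # tool down, y axis at yaw deg
    a=np.radians(yaw); y=np.array([np.cos(a),np.sin(a),0]);z=np.array([0,0,-1.]);return np.c_[np.cross(y,z),y,z]
A=np.radians(-12.7);CX=np.array([np.cos(A),np.sin(A),0]);CY=np.array([-np.sin(A),np.cos(A),0])
CAB=np.array([.6981,-.0542,0])
def st(): print("t",round(arm.current_t(),2),"p",np.round(arm.current_ee_pos(),4),"F",np.round(arm.current_force(),1),"M",np.round(arm.current_torque(),2),"w",round(arm.current_width(),4),"q",np.round(arm.current_joint_positions(),1))
E
python3 - <<'E'
from h import *
p=CAB-CX*.1448+CY*.022; R=rotz(-12.7)
p[2]=.2; arm.move_to(p,R); arm.grip(.026); st()
im=arm.snapshot("top"); cv2.imwrite("pics/t1.png",im[:,:,::-1])
im=arm.snapshot("side"); cv2.imwrite("pics/s1.png",cv2.resize(im[100:300,150:400,::-1],None,fx=3,fy=3,interpolation=cv2.INTER_CUBIC))
p[2]=.115; arm.move_l(p); st()
im=arm.snapshot("side"); cv2.imwrite("pics/s2.png",cv2.resize(im[135:255,200:340,::-1],None,fx=5,fy=5,interpolation=cv2.INTER_CUBIC))
E
```

```text
t 3.55 p [ 0.5617 -0.0009  0.2   ] F [ 0.5  0.3 -0. ] M [-0.09  0.07  0.  ] w 0.0257 q [-6.2 24.  87.2  0.  68.8  6.5]
t 4.37 p [ 0.5621 -0.0009  0.1156] F [ 0.7 -1.1  0. ] M [-0.08  0.04 -0.01] w 0.0264 q [-6.2 29.9 92.5 -0.  57.5  6.5]
```

View pics/s2.png

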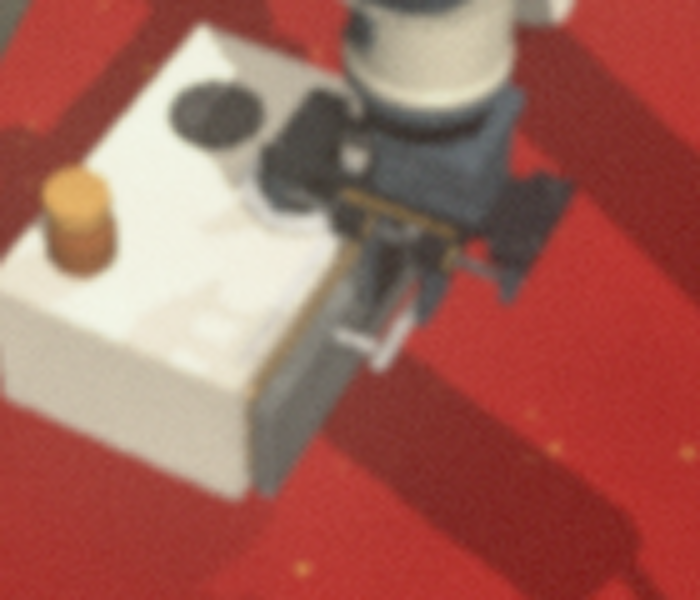

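The jaws straddle the bar at around (405,300) in the crop, with the body left of the dial. I'll descend and grip.

Run:
```python
from h import *
p=CAB-CX*.1448+CY*.022
for z in (.1,.084):
    p[2]=z; arm.move_l(p,feed=.06); st()
    f=arm.current_force()
    if abs(f[2])>6: raise SystemExit("contact")
arm.grip(.0); st()
q=p-CX*.02; arm.move_l(q,feed=.06); st()
im=arm.snapshot("side"); cv2.imwrite("pics/s3.png",cv2.resize(im[135:255,200:340,::-1],None,fx=5,fy=5,interpolation=cv2.INTER_CUBIC))
```

```text
t 4.82 p [ 0.5614 -0.0009  0.0997] F [ 0.2  0.2 -0.1] M [-0.09  0.09 -0.01] w 0.0259 q [-6.2 31.1 93.4 -0.  55.5  6.5]
t 5.23 p [ 0.5614 -0.0009  0.0836] F [0.9 0.4 0.2] M [-0.06  0.05  0.05] w 0.0258 q [-6.2 32.5 94.2  0.  53.4  6.5]
t 5.62 p [ 0.5619 -0.0009  0.0842] F [-0.1 -1.1  0.9] M [-0.12 -0.01 -0.06] w 0.0102 q [-6.2 32.4 94.1  0.  53.4  6.5]
t 6.11 p [0.5411 0.0038 0.0842] F [-0.2  1.7  5. ] M [ 0.17  0.26 -0.06] w 0.0101 q [-5.9 31.2 97.   0.  51.8  6.8]
```

View pics/s3.png

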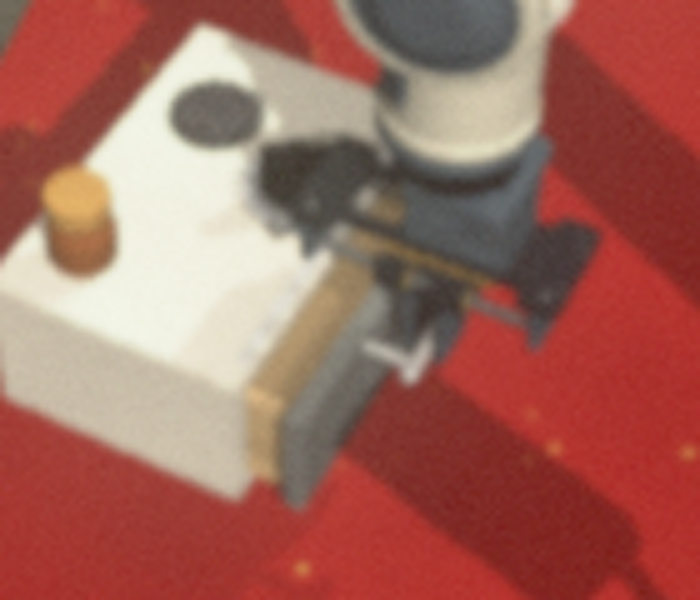

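The drawer follows, with about 30 mm now showing. I'll pull to just short of the stop, then creep until I feel it.

Run:
```python
from h import *
p=CAB-CX*.1448+CY*.022; p[2]=.084
arm.move_l(p-CX*.119,feed=.05); st()
for d in np.arange(.121,.134,.0015):
    arm.move_l(p-CX*d,feed=.03)
    f=np.array(arm.current_force())@CX; print(round(d,4),round(f,1),np.round((p-arm.current_ee_pos())@CX,4))
    if abs(f)>9: break
st()
im=arm.snapshot("top"); cv2.imwrite("pics/t4.png",cv2.resize(im[110:290,180:400,::-1],None,fx=3.5,fy=3.5,interpolation=cv2.INTER_CUBIC))
im=arm.snapshot("side"); cv2.imwrite("pics/s4.png",cv2.resize(im[135:255,200:340,::-1],None,fx=5,fy=5,interpolation=cv2.INTER_CUBIC))
```

```text
t 8.29 p [0.4457 0.0257 0.0841] F [1.7 7.6 6.5] M [ 1.19 -0.17 -0.03] w 0.0099 q [-4.400e+00  2.570e+01  1.101e+02  1.000e-01  4.420e+01  8.300e+00]
0.121 -1.1 0.1211
0.1225 -0.0 0.1226
0.124 -0.1 0.1241
0.1255 7.0 0.1242
0.127 14.5 0.1242
t 9.54 p [0.4406 0.0269 0.0842] F [ 15.4   2.5 -10.6] M [ 0.3  -2.55 -0.13] w 0.0101 q [ -4.3  25.3 111.    0.   43.4   8.4]
```

View pics/t4.png

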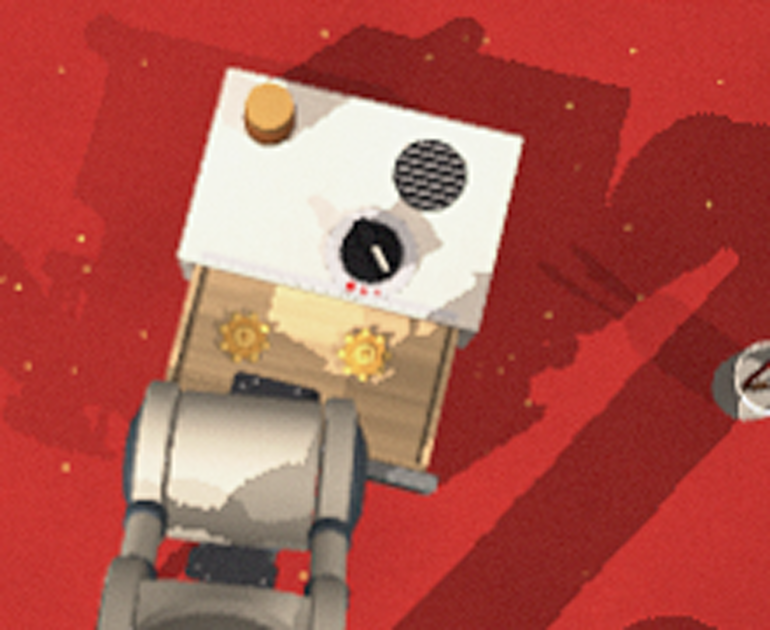

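View pics/s4.png

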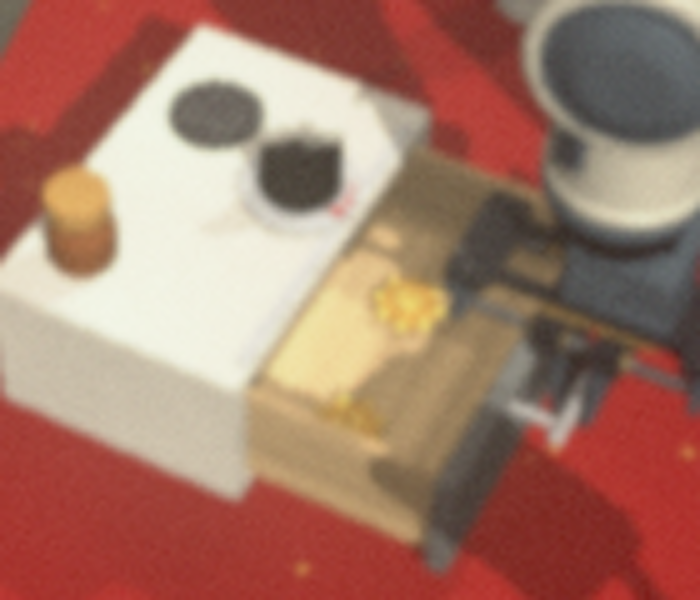

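The stop was felt at 0.1242 m of travel, exactly as predicted. Both rosettes are in the drawer. I'll release and go above the dial.

Run:
```python
from h import *
p=CAB-CX*.1448+CY*.022; p[2]=.084
q=p-CX*.1243; arm.move_l(q,feed=.05); arm.grip(.026); st()
q[2]=.215; arm.move_l(q,feed=.2); st()
D=np.array([.652,-.0738,.215])
arm.move_to(D,rotz(29-90)); arm.grip(.045); st()
im=arm.snapshot("top"); cv2.imwrite("pics/t5.png",cv2.resize(im[110:290,180:400,::-1],None,fx=3.5,fy=3.5,interpolation=cv2.INTER_CUBIC))
D[2]=.18;arm.move_l(D,feed=.1)
im=arm.snapshot("side"); cv2.imwrite("pics/s5.png",cv2.resize(im[115:235,190:330,::-1],None,fx=5,fy=5,interpolation=cv2.INTER_CUBIC))
st()
```

```text
t 10.35 p [0.4402 0.0264 0.0839] F [-0.2 -0.   1.1] M [-0.07  0.07 -0.03] w 0.0259 q [ -4.3  25.4 110.8  -0.   43.8   8.4]
t 11.16 p [0.4399 0.0264 0.2141] F [ 0.2  0.3 -0.2] M [-0.08  0.06 -0.02] w 0.0258 q [ -4.3  13.5 101.7  -0.   64.9   8.4]
t 12.59 p [ 0.6519 -0.0737  0.2152] F [-0.  0. -1.] M [-0.08  0.08 -0.02] w 0.0452 q [-11.7  30.8  72.3  -0.   77.   49.3]
t 13.19 p [ 0.6524 -0.0739  0.1806] F [-0.4  0.3  1. ] M [-0.06  0.13 -0.05] w 0.045 q [-11.7  32.6  74.6  -0.   72.8  49.3]
```

View pics/t5.png

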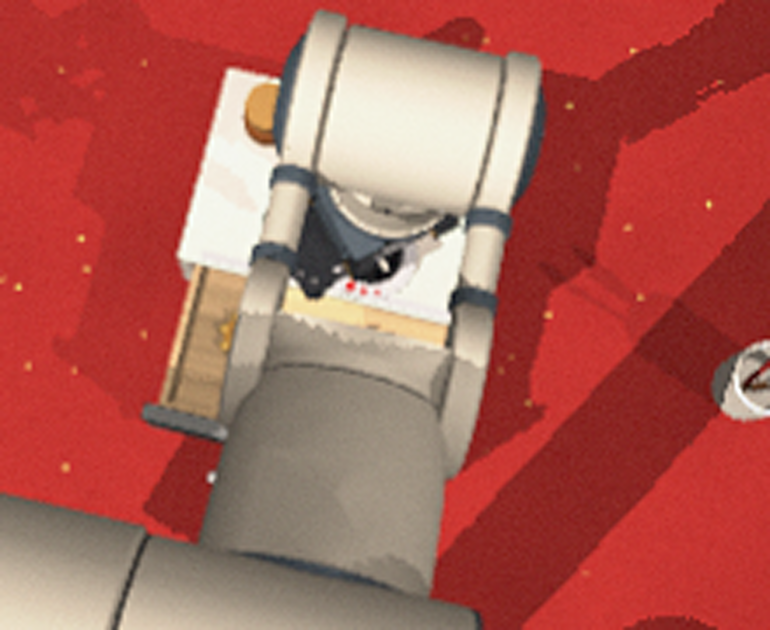

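View pics/s5.png

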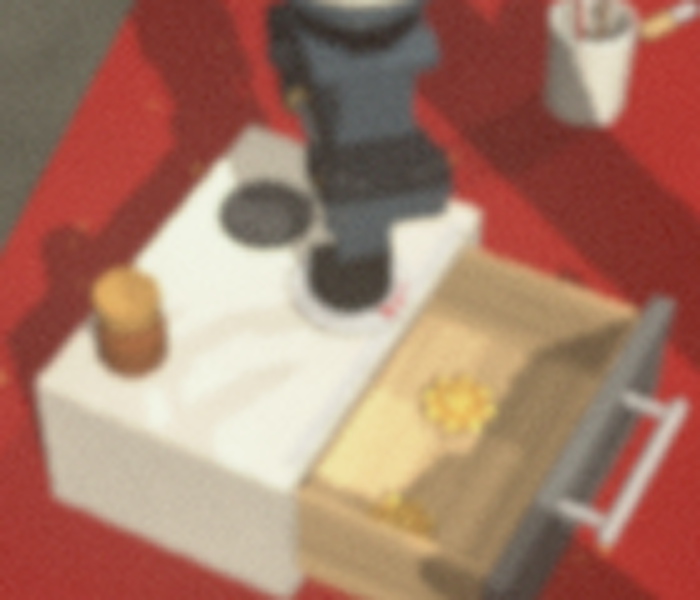

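The drawer is open with both rosettes in it, and the fingers line up over the dial. I'll descend, grip, and start turning in small steps.

Run:
```python
from h import *
D=np.array([.652,-.0738,.18])
for z in (.16,.14):
    D[2]=z;arm.move_l(D,feed=.06); st()
    if abs(arm.current_force()[2])>6: raise SystemExit("contact")
arm.grip(0); st()
for a in (5,10,15,20,25,30):
    arm.move_l(D,rotz(29-90-a),feed=.05)
    print(a,end=" ");st()
    if np.linalg.norm(arm.current_force())>40: break
im=arm.snapshot("side"); cv2.imwrite("pics/s6.png",cv2.resize(im[115:235,190:330,::-1],None,fx=5,fy=5,interpolation=cv2.INTER_CUBIC))
```

```text
t 13.68 p [ 0.6518 -0.0738  0.1597] F [-0.2  0.3 -0.6] M [-0.11  0.11 -0.01] w 0.0449 q [-11.7  33.7  76.    0.   70.3  49.3]
t 14.16 p [ 0.6518 -0.0738  0.1397] F [-0.3  0.1  0.4] M [-0.1   0.13  0.05] w 0.0452 q [-11.7  34.9  77.2   0.   68.   49.3]
t 14.74 p [ 0.6521 -0.0739  0.1401] F [ 0.6 -1.1  1.7] M [-0.11  0.15 -0.  ] w 0.0138 q [-11.7  34.9  77.1  -0.   68.   49.3]
5 t 14.99 p [ 0.6521 -0.0739  0.1402] F [-0.6 -1.   3.4] M [-0.12  0.23  0.01] w 0.0134 q [-11.7  34.9  77.1  -0.   68.   54.2]
10 t 15.24 p [ 0.652  -0.0738  0.1401] F [ 0.4 -1.7  3.9] M [-0.08  0.25  0.02] w 0.0138 q [-11.7  34.9  77.1  -0.   68.   59.1]
15 t 15.49 p [ 0.6521 -0.0738  0.1401] F [-1.5  0.   5. ] M [-0.03  0.3   0.08] w 0.0137 q [-11.7  34.9  77.1   0.   68.   64.1]
20 t 15.74 p [ 0.6521 -0.0737  0.1401] F [-1.2  0.1  4.8] M [-0.01  0.23  0.07] w 0.0137 q [-11.7  34.9  77.1   0.   68.   69.1]
25 t 15.99 p [ 0.652  -0.0737  0.1401] F [-0.7  2.2  5.6] M [0.11 0.31 0.14] w 0.0141 q [-11.7  34.9  77.1   0.   68.   74.1]
30 t 16.24 p [ 0.652  -0.0737  0.1401] F [-1.   0.5  5. ] M [0.19 0.32 0.08] w 0.0138 q [-11.7  34.9  77.1   0.   68.   79.1]
```

View pics/s6.png

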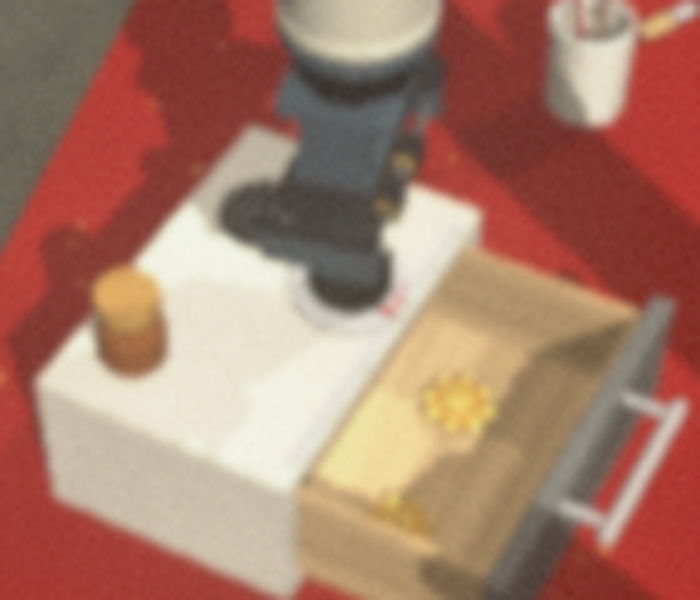

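Run:
```python
from h import *
D=np.array([.652,-.0738,.14])
for a in (35,40,45,50,53,*range(55,71)):
    arm.move_l(D,rotz(29-90-a),feed=.05)
    m=np.mean([arm.current_torque()[2] for _ in range(3)])
    R=arm.current_tool_rot(); y=np.degrees(np.arctan2(R[1,1],R[0,1]))
    print(a,round(-61-y,2),"Mz",round(m,3),"F",np.round(arm.current_force(),1))
    if m>.45: break
st()
im=arm.snapshot("top"); cv2.imwrite("pics/t7.png",cv2.resize(im[110:290,180:400,::-1],None,fx=3.5,fy=3.5,interpolation=cv2.INTER_CUBIC))
```

```text
35 34.76 Mz 0.042 F [-1.5  1.1  5.8]
40 39.76 Mz 0.092 F [-1.2  1.3  5.6]
45 44.76 Mz 0.14 F [0.1 1.5 5.4]
50 49.76 Mz 0.135 F [-0.9  2.5  5.1]
53 52.74 Mz 0.105 F [-0.4  2.3  5.4]
55 54.73 Mz 0.058 F [-0.5  2.4  5.4]
56 55.72 Mz 0.093 F [-1.7  2.6  5.7]
57 56.72 Mz 0.115 F [-0.8  1.6  5.5]
58 57.72 Mz 0.063 F [-0.5  2.2  5.1]
59 58.72 Mz 0.207 F [0.3 2.4 4.2]
60 59.72 Mz 0.108 F [-0.7  2.4  5.3]
61 60.72 Mz 0.156 F [-0.4  2.9  5.5]
62 61.72 Mz 0.183 F [0.3 3.1 6. ]
63 62.72 Mz 0.217 F [0.5 2.6 4.9]
64 63.72 Mz 0.1 F [-0.8  2.9  4.5]
65 64.72 Mz 0.137 F [-0.1  2.4  5.2]
66 65.68 Mz 0.914 F [-0.4  1.7  4.4]
t 20.54 p [ 0.6521 -0.0735  0.1401] F [-0.4  1.7  4.4] M [0.54 0.21 0.91] w 0.014 q [-11.6  34.9  77.1   0.   68.  115. ]
```

View pics/t7.png

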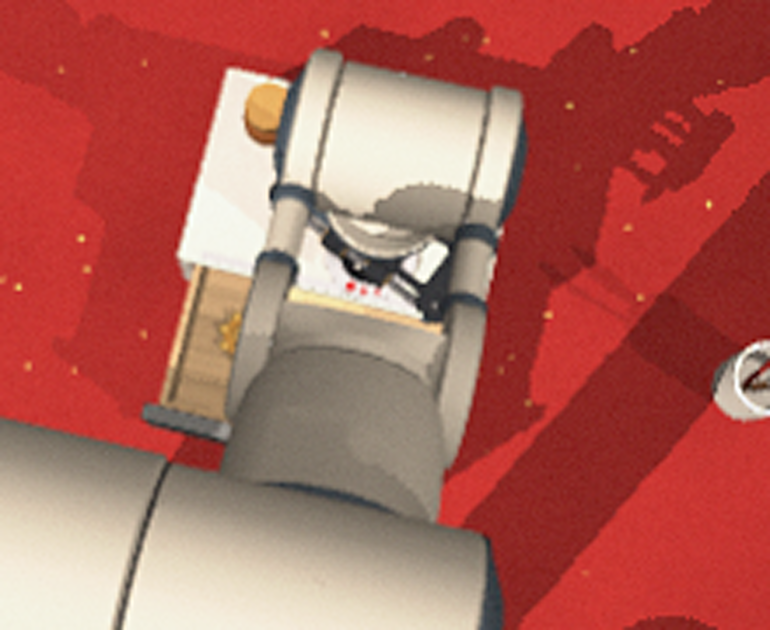

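The stop was felt at 65–66° commanded, against 64.7° given, so the dial's zero is where I assumed to within about 1°. I'll ease back to step 3 and check.

Run:
```python
from h import *
D=np.array([.652,-.0738,.14])
arm.move_l(D,rotz(29-90-61),feed=.05)
arm.sleep(.8); st()
R=arm.current_tool_rot(); print(-61-np.degrees(np.arctan2(R[1,1],R[0,1])))
im=arm.snapshot("side"); cv2.imwrite("pics/s8.png",cv2.resize(im[115:235,190:330,::-1],None,fx=5,fy=5,interpolation=cv2.INTER_CUBIC))
```

```text
t 21.64 p [ 0.6521 -0.0735  0.1401] F [0.2 2.5 5.3] M [0.47 0.24 0.15] w 0.014 q [-11.7  34.9  77.1   0.   68.  110. ]
60.709834984642185
```

View pics/s8.png

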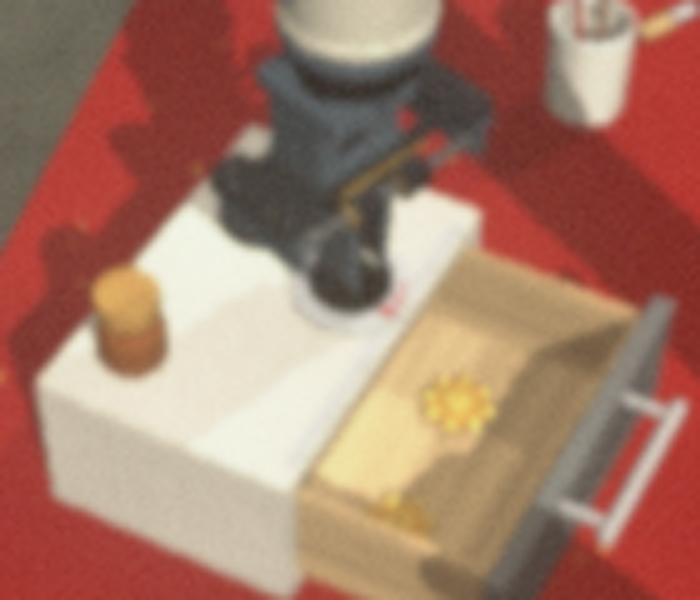

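The drawer is fully out with both rosettes in it, the jar and brush pot haven't moved, and the dial bar is gripped (14 mm wide) with a 0.15 N m return torque. That torque is what step 3 should give.

```bash
python3 -c "
from rig import arm
print(arm.current_t(),arm.current_width()); arm.sign_off()"
```

```text
21.6917 0.013849652188156546
the job is handed in; nothing more can be done
```

The drawer is all the way out with both rosettes still in it. The fan dial is at step 3, with the gripper still holding it. I handed the job in at 21.7 s.

- **Drawer:** I pinched the handle from above and pulled until I felt the stop at 0.124 m of travel. It started about 10 mm open, which matches the 0.134 m limit.
- **Dial:** I turned it past steps one and two until I felt its stop at 65–66° (given as 64.7°), then eased back. The last reading was 60.7° of turn, against 60° for step 3. The return torque was 0.15 N m against the expected 0.14 N m, and the grip was still closed on the 14 mm bar.
- **Left alone:** The last side picture shows the jar and brush pot where they were. I did not take a close look at the rosettes on the felt afterwards, but the arm only crossed that area high up at the start.
- **Disagreements:** The two cameras differed by about 2–3 mm on the cabinet and dial, so I used a position in between. Individual dial torque readings were noisy, so I could not make out the detent humps clearly. The dial position rests on the felt stop and the tool angle; the hand and arm hid the pointer from both cameras.

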